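# Put the last glass power tube into its holder

### The arm

A 7-joint arm with a two-finger parallel gripper is mounted at the origin on the work surface. World frame = base frame: x ahead of the robot, y to its left, z up, the work surface at z = 0. Lengths are in m, angles in rad, forces in N, time in s.
With the tool pointing down it reaches from about 0.425 to 0.925 m from the base axis. Payload 6.8 kg.
Tool frame: the origin (TCP) lies midway between the tips of the shut fingers; the grasp point (between the pads) lies 19 mm behind it; z points along the fingers, y is the line along which they close (so a half turn about z gives the same grasp; the last joint's range is limited). The gripper opens to 85 mm and grips with 20 to 120 N. Pads are 22 mm wide; open, the fingers measure 114 mm over their backs; the gripper's body (76 mm by 85 mm) begins 54 mm behind the grasp point. The pads swing forward as they close: fully open they stand 13 mm farther back than shut.
Start: joints at [-1.314, 0.477, 0.022, 1.555, -0.011, 1.109, -0.083], TCP at [0.241, 0.631, 0.231] pointing down, gripper open.
Joint ranges: [-2.96, 2.96], [-0.34, 2.1], [-1.41, 1.46], [0.24, 2.44], [-1.37, 4.51], [0.17, 1.92], [-2.96, 2.96]. Speed limits (rad/s): [2.39, 2.39, 3.14, 3.14, 3.14, 3.14, 3.14].

### API

Orientations are given as a unit quaternion [w, x, y, z].
In Python, from station import * gives the robot as it stands.
- The arm moves only by the shell command python3 -m creep 'ROWS' [FORCE]. ROWS is JSON, a list of rows, each a list of 7 numbers: the gripper command: -1 is shut, 1 is fully open, values between are in proportion, then the shift along the world's x, y, z in mm, then the turn, a rotation vector about the world's x, y, z in rad. A call has 1 to 5 rows; each row shifts and turns the commanded pose from where the row before left it; what a row does not reach is not made up. A row lasts 1/8 s, in which the tool goes at most 62.5 mm and 10.7 degrees, less where a joint would pass 70% of its speed; a pose out of reach is approached as far as the arm can. A call is refused whole if a number of a shift passes 62.5 or a number of a turn 0.188, either way. A call with a gripper value outside its range is refused whole. The fingers move at their own pace and stop on an object; FORCE is the grip in N (left out, the last holds). Time passes only in rows, so rows that do not move let the fingers close. It gives the time, the measured TCP pose, the force, the opening and the grip force at its end, in the units of the state.
- get_obs(): the state, without advancing time (a new reading comes with each control period).
- read_camera(name): name is "side" or "top"; returns (picture, depth): 420x560x3 uint8, red, green, blue; 420x560 float32, m along the optical axis (not along the pixel's ray), 0 where there is no reading.
- camera_params(name): a dict with "intrinsics" (3x3 intrinsics, pixels), "k1" (the pictures are not rectified: a ray, as slopes to the right and down, at radius r is drawn at 1 + k1 r^2 times it, then the intrinsics apply), "cam_to_world" (4x4, takes a point from camera to world coordinates). Camera axes: x right, y up, looking along -z (the intrinsics and any distortion apply to the point x, -y, -z); pixel columns grow to the right and rows downward; lengths in m; the calibration is good to about 2 mm. A picture is of the moment at which its call begins. camera_params takes no time and is no camera call.
- hand_in(): hands the job in; it is judged then, once.
The state is a dict: "t": time; "q": joint angles; "joint_vel": joint speeds; "joint_torque": joint torques, N m; "eef_pos": TCP position; "tool_rot": TCP orientation; "contact_force": force on the tool from outside, world axes, zero at the start; "torque": the same for the moment, N m; "gripper_width": opening from 0.0 (shut) to 1.0 (fully open); "grasp_force": force on a finger pad.
Only numpy, scipy, OpenCV 4.12 (cv2) and the standard library are available. Lean on these libraries where they do the work, as an engineer would, in place of code of your own. Each camera call takes 0.05 s, during which the arm holds its last target. There are 200 camera calls.

### The job

Two of three matched big glass amplifier tubes already stand in their wooden holders. Take the third big tube, the one still standing on the desk, and stand it upright in the empty holder, down on the bottom of its round well, then let go. The glass is thin: pinch it gently, with no more than about 45 N per finger, set it down softly without dropping it, never lay it over, and leave the two stored tubes as they are.

Things in the scene. Friction and masses are not known exactly. Their poses are not given: they have to be found in the camera images.
- tube: the big tube on the desk: clear glass, dark plates inside, round black base. 106 mm tall, about 100 g; base 40 mm diameter; straight glass wall 46 mm diameter from 40 to 90 mm up (grip there), then a dome. Origin: centre of its underside, z up, any yaw. The other loose tubes are 22 or 32 mm wide. Breaks if pressed over 50 N by a finger, or over 40 N on its holder, or dropped over 12 mm.
- holder: the empty one of three alike, fixed, pale wooden blocks, 90 x 90 mm, 40 mm tall, with a round well in the top: 60 mm diameter, 28 mm deep, its floor 12 mm above the desk. Origin: centre of the block's underside, z up, x and y along its sides. It may be any one of the three; the other two hold tubes.
- stored_b: a big tube like the first, standing in the well of another holder; leave it there. Origin: centre of its underside, z up.
- stored_c: a big tube like the first, standing in the well of the remaining holder; leave it there. Origin: centre of its underside, z up.
Things that resemble listed ones, but are neither listed nor needed, are in the scene too. Leave any pink or turquoise look-alike of the tube alone. What is shaped like the holder but blue is not meant.

How it is judged:
By the outcome, as a careful person would: the job done as asked, in the order asked, and still so for the second after the job is handed in, with the robot touching nothing.
It also fails if it takes over 38 s, if anything falls off the work surface, if the arm or the gripper's body presses on something with over 40 N, if the wrist force passes 120 N, or if a joint passes its speed limit or range.

## Working session

There is one attempt and no reset: what is moved stays moved. The work goes in short steps, Python scripts to look and compute and a shell command to move; the robot and the scene stay as the last step left them, time stands still between calls to the robot, and variables do not carry over. Pictures are saved under pics/ and viewed, at most 10 in all, crops included, and the job is handed in when it is done.

```bash
mkdir -p pics
cat > h.py <<'E'
from station import *
import numpy as np, cv2
def snap(n,tag):
    p,d=read_camera(n); cv2.imwrite(f'pics/{tag}.png',p[:,:,::-1]); np.save(f'pics/{tag}.npy',d); return p,d
def rays(n,uv):
    c=camera_params(n);K=np.array(c['intrinsics']);k=c['k1']
    uv=np.atleast_2d(np.array(uv,float))
    s=cv2.undistortPoints(uv.reshape(-1,1,2),K,np.array([k,0,0,0.])).reshape(-1,2)
    T=np.array(c['cam_to_world']);r=np.c_[s[:,0],-s[:,1],-np.ones(len(s))]
    return T[:3,3],r@T[:3,:3].T
def onz(n,uv,z):
    o,r=rays(n,uv);z=np.broadcast_to(z,len(r));return o+r*((z-o[2])/r[:,2])[:,None]
def ond(n,uv,d):
    o,r=rays(n,uv);return o+r*np.array(d)[:,None]
def proj(n,P):
    c=camera_params(n);K=np.array(c['intrinsics']);T=np.array(c['cam_to_world'])
    q=(np.atleast_2d(P)-T[:3,3])@T[:3,:3];s=q[:,:2]/-q[:,2:];s[:,1]*=-1
    s=s*(1+c['k1']*(s**2).sum(1))[:,None];return s@K[:2,:2].T+K[:2,2]
E
python3 - <<'E'
from h import *
for n in('top','side'):
    snap(n,n+'0');c=camera_params(n);print(n,np.round(c['cam_to_world'],3).tolist(),np.round(c['intrinsics'],1).tolist(),c['k1'])
o=get_obs();print(o['eef_pos'],o['tool_rot'],o['gripper_width'],o['t'])
E
```

```text
top [[-0.028, 0.996, -0.084, 0.302], [-0.999, -0.03, -0.026, -0.061], [-0.029, 0.083, 0.996, 1.073], [0.0, 0.0, 0.0, 1.0]] [[437.2, 0.0, 275.7], [0.0, 437.2, 211.1], [0.0, 0.0, 1.0]] -0.09932729198648371
side [[0.998, 0.057, -0.041, 0.341], [-0.068, 0.62, -0.782, -0.869], [-0.019, 0.782, 0.622, 0.704], [0.0, 0.0, 0.0, 1.0]] [[459.5, 0.0, 287.0], [0.0, 459.5, 209.4], [0.0, 0.0, 1.0]] -0.031194194018608713
[0.24061267 0.63008154 0.23042897] [-8.81760509e-05  1.81363458e-01  9.83415790e-01 -8.20590560e-04] 1.0004423971103586 0.1
```

View pics/top0.png

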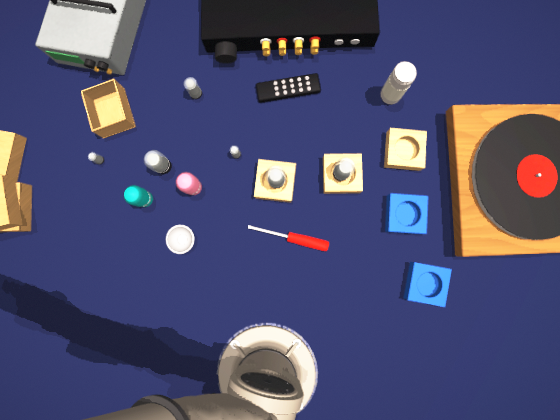

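View pics/side0.png

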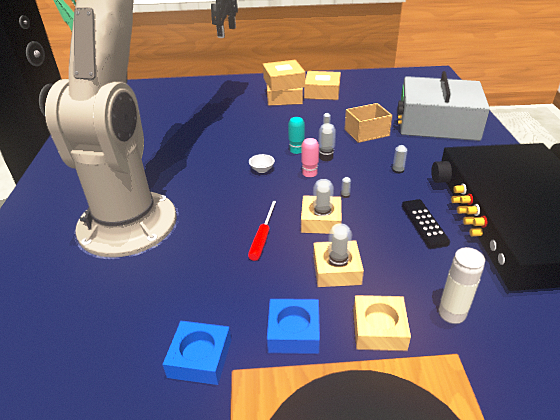

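The overview shows these candidates for the tube, as top-view pixels:
- Grey (157,161), which is side (327,140)
- Grey (192,88), which is side (400,158) and narrower
- Tiny grey (235,152) and (95,157)
- Turquoise (138,196) and pink (188,183), both excluded

The grey at (157,161) fits by size. The only pale holder without a tube is at top (405,150), side (381,320). I'll confirm with a crop and measurements.

Run:
```python
from h import *
t=cv2.imread('pics/top0.png');s=cv2.imread('pics/side0.png')
f=lambda im,x,y,w,h:cv2.resize(im[y:y+h,x:x+w],(400,300),interpolation=cv2.INTER_CUBIC)
cv2.imwrite('pics/crop1.png',np.vstack([np.hstack([f(t,120,130,80,60),f(s,280,105,80,60)]),np.hstack([f(t,365,120,80,60),f(s,340,290,80,60)])]))
d=np.load('pics/top0.npy')
def cloud(n,d,u0,u1,v0,v1):
    u,v=np.meshgrid(np.arange(u0,u1),np.arange(v0,v1));u,v=u.ravel(),v.ravel();z=d[v,u];k=z>0
    return ond(n,np.c_[u,v][k],z[k])
for n,b in(('top',(140,175,145,178)),('side',(315,340,120,165)),('top',(180,206,74,102))):
    P=cloud(n,np.load(f'pics/{n}0.npy'),*b);Q=P[P[:,2]>.03]
    print(n,len(Q),'zmax',P[:,2].max(),'med',np.median(Q,0),Q.min(0),Q.max(0))
for n,b in(('top',(380,432,124,174)),('side',(348,415,290,355))):
    P=cloud(n,np.load(f'pics/{n}0.npy'),*b);Q=P[abs(P[:,2]-.04)<.006]
    print(n,'holder top z',np.median(Q[:,2]),cv2.minAreaRect((Q[:,:2]*1000).astype(np.float32)))
```

```text
top 413 zmax 0.10975129309534881 med [0.50877717 0.23879138 0.09564434] [0.49126333 0.22342077 0.04037615] [0.53514098 0.26825704 0.10975129]
side 503 zmax 0.1066334469137199 med [0.50837155 0.22825858 0.07404541] [0.47156305 0.1476291  0.03046386] [0.54593478 0.40903325 0.10663345]
top 212 zmax 0.08115668736054449 med [0.6956867  0.16115105 0.06872381] [0.68513428 0.1486961  0.03047835] [0.71751168 0.17850569 0.08115669]
top holder top z 0.040606518780847645 ((532.451171875, -353.1064758300781), (92.09078979492188, 90.12618255615234), 83.57553100585938)
side holder top z 0.038916955168209255 ((533.6021118164062, -354.84564208984375), (93.1217041015625, 91.50509643554688), 83.3692398071289)
```

View pics/crop1.png

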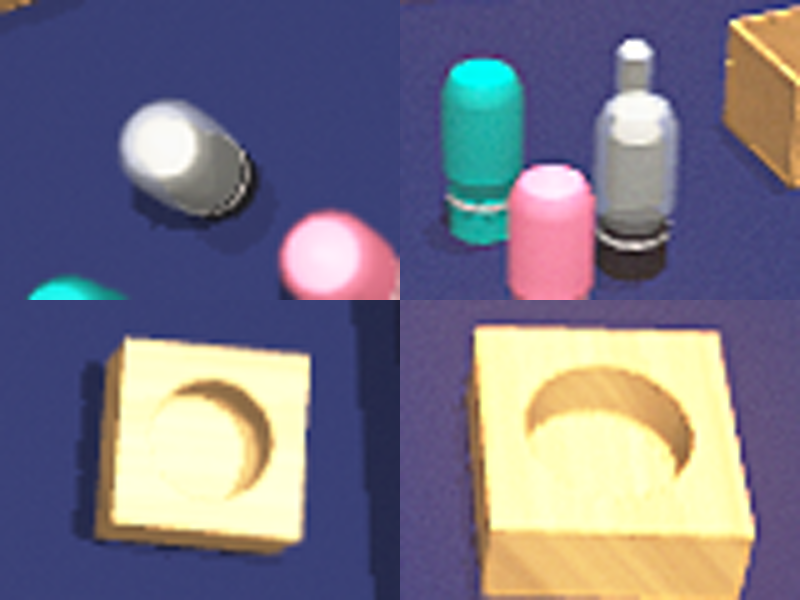

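The crop confirms it: grey (157,161) is clear glass with dark plates, a black base and a 107 mm top, so it's the big tube. The holder top measures 40 mm high and about 91 mm square, and it's empty. Next I'll get the tube centre, its neighbours and the gripper yaw.

Run:
```python
from h import *
from scipy.spatial.transform import Rotation as R
d=np.load('pics/top0.npy')
for nm,b in(('tube',(140,175,145,178)),('pink',(174,204,168,200)),('teal',(122,154,182,212)),('stB',(260,290,160,192)),('stC',(330,362,154,186))):
    u,v=np.meshgrid(np.arange(b[0],b[1]),np.arange(b[2],b[3]));u,v=u.ravel(),v.ravel();z=d[v,u];k=z>0
    P=ond('top',np.c_[u,v][k],z[k]);m=P[:,2].max();Q=P[P[:,2]>m-.012];print(nm,m,len(Q),Q.mean(0),(Q.min(0)+Q.max(0))/2)
# silhouettes read off crop: tube side bottom & dome sides
print('side base front z0',onz('side',[[326.7,160.6]],0))
print('side glass L/R at z~.07',onz('side',[[319,140],[335.4,140]],.065))
print('dome outer L,T (top)',onz('top',[[144,159.5],[153,150]],.09))
print('base far edge top (z~.0)',onz('top',[[171,165],[162,173.5]],.0))
o=get_obs();w=o['tool_rot'];r=R.from_quat([*w[1:],w[0]]);print(r.as_matrix().round(3),o['q'])
print(proj('side',[[.51,.235,0],[.51,.235,.106]]),proj('top',[[.51,.235,0],[.51,.235,.106]]))
```

```text
tube 0.10975129309534881 196 [0.51328428 0.24486405 0.10332331] [0.51470491 0.24575811 0.10386703]
pink 0.10983224593128815 210 [0.45773459 0.16879081 0.10359825] [0.45846949 0.16921167 0.10396633]
teal 0.10998317061317286 205 [0.43238223 0.2927026  0.10330899] [0.43196787 0.29301741 0.10400443]
stB 0.1224532290267254 206 [ 0.4650383  -0.03598919  0.11574487] [ 0.46538173 -0.03608729  0.11647946]
stC 0.12259282843352914 211 [ 0.47828481 -0.19341064  0.11582564] [ 0.47851095 -0.19431187  0.116658  ]
side base front z0 [[0.51532404 0.22637859 0.        ]]
side glass L/R at z~.07 [[0.49244716 0.23159542 0.065     ]
 [0.53726548 0.22714039 0.065     ]]
dome outer L,T (top) [[0.51400529 0.2679826  0.09      ]
 [0.53560638 0.24661197 0.09      ]]
base far edge top (z~.0) [[0.51654457 0.22821231 0.        ]
 [0.49570721 0.25138549 0.        ]]
[[-0.934  0.357 -0.   ]
 [ 0.357  0.934 -0.002]
 [-0.    -0.002 -1.   ]] [-1.31412339  0.47770634  0.02233206  1.55635546 -0.0114896   1.10930956
 -0.0831067 ]
[[324.4319347  159.07233403]
 [325.65699985 125.78692029]] [[168.36302407 167.66090184]
 [155.79786109 159.25061742]]
```

Tube centre is about (0.515, 0.246), with both cameras agreeing to within about 3 mm. Its neighbours are 95 mm away. Holder is at (0.533, -0.354). I'll turn the jaws along world y, clear of both neighbours, and go above the tube.

```bash
python3 -m creep '[[1,34,-48,0,0,0,0.046],[1,34,-48,0,0,0,0.046],[1,34,-48,0,0,0,0.046],[1,34,-48,0,0,0,0.046],[1,34,-48,0,0,0,0.046]]' 30
python3 -m creep '[[1,34,-48,0,0,0,0.046],[1,34,-48,0,0,0,0.046],[1,36,-48,-30,0,0,0.046],[1,0,0,-30,0,0,0],[1,0,0,0,0,0,0]]'
```

```text
t: 0.72
eef_pos: [0.4116, 0.3887, 0.231]
tool_rot: [-0.0, 0.067, 0.998, -0.0]
contact_force: [1.2, -0.1, 1.1]
gripper_width: 1.001
grasp_force: 0.0
t: 1.35
eef_pos: [0.5108, 0.2484, 0.1711]
tool_rot: [-0.002, -0.001, 1.0, -0.001]
contact_force: [0.1, 0.8, 0.6]
gripper_width: 0.998
grasp_force: 0.0
```

Run:
```python
from h import *
s,_=snap('side','s1');t,_=snap('top','t1')
f=lambda im,x,y,w,h:cv2.resize(im[y:y+h,x:x+w,::-1],(400,400),interpolation=cv2.INTER_CUBIC)
cv2.imwrite('pics/c2.png',np.hstack([f(s,270,70,110,110),f(t,110,100,110,110)]))
e=get_obs()['eef_pos'];print(e,proj('side',[e,[.5145,.246,0],[.5145,.246,.106]]))
```

```text
[0.51206451 0.25079394 0.17378888] [[326.46717307  99.98240962]
 [325.48547896 156.94177965]
 [326.75587133 123.78242672]]
```

View pics/c2.png

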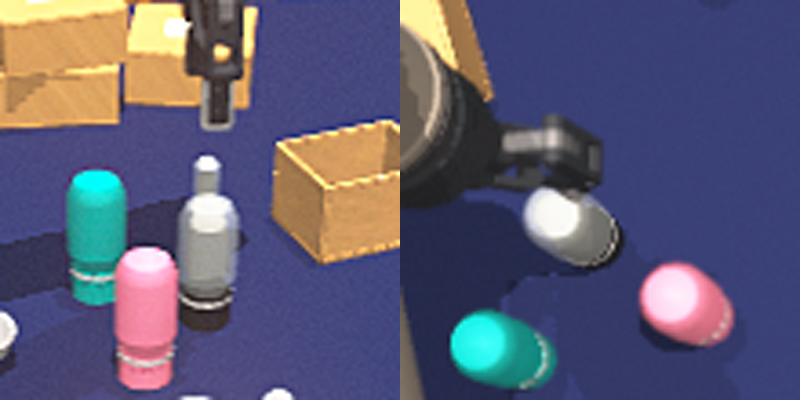

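Run:
```python
from h import *
e=np.array([.5115,.250,.187]);P=[e+[0,-.045,0],e+[0,.045,0]]
print(proj('side',P),proj('top',P),get_obs()['tool_rot'],get_obs()['eef_pos'])
for n in('side','top'):
  for P in ([.5145,.246,.09],[.5145,.246,.02]):print(n,proj(n,[P]))
```

```text
[[328.86049197 102.95366237]
 [324.20252063  88.38499094]] [[158.26314725 150.25013471]
 [116.71727752 152.06992819]] [-1.52001467e-04 -2.24817439e-03  9.99997450e-01  1.49222712e-04] [0.51206451 0.25079394 0.17378888]
side [[326.55657298 129.00521422]]
side [[325.71641062 150.9372468 ]]
top [[153.22727553 158.90993931]]
top [[161.82285426 164.5770428 ]]
```

The fingers straddle the tube line with about 3 mm offset in x and in y. The side view shows the finger at (330,105) and the tube axis at (327,140). I'll correct, descend and pinch.

```bash
python3 -m creep '[[1,4,-3,-30,0,0,0],[1,0,0,-40,0,0,0],[1,0,0,-34,0,0,0],[1,0,0,-20,0,0,0],[1,0,0,0,0,0,0]]' 30
python3 -m creep '[[0.3,0,0,0,0,0,0],[0.1,0,0,0,0,0,0],[0.05,0,0,0,0,0,0],[0,0,0,0,0,0,0],[0,0,0,0,0,0,0]]' 30
```

```text
t: 2.08
eef_pos: [0.5157, 0.248, 0.0493]
tool_rot: [-0.001, -0.003, 1.0, -0.0]
contact_force: [-0.1, -1.5, 0.3]
gripper_width: 0.995
grasp_force: 0.0
t: 2.7
eef_pos: [0.5173, 0.2474, 0.0507]
tool_rot: [0.001, -0.002, 1.0, 0.001]
contact_force: [-0.8, -0.8, 7.2]
gripper_width: 0.534
grasp_force: 29.5
```

Gripped at 45 mm with 29.5 N. Lifting.

```bash
python3 -m creep '[[-0.2,0,0,10,0,0,0],[-0.2,0,0,30,0,0,0],[-0.2,0,0,50,0,0,0],[-0.2,0,0,50,0,0,0],[-0.2,0,0,30,0,0,0]]'
python3 - <<'E'
from h import *
s,_=snap('side','s2');cv2.imwrite('pics/c3.png',cv2.resize(s[20:170,240:400,::-1],(640,600),interpolation=cv2.INTER_CUBIC))
print(get_obs()['grasp_force'],get_obs()['gripper_width'],get_obs()['eef_pos'])
E
```

```text
t: 3.32
eef_pos: [0.517, 0.2471, 0.2227]
tool_rot: [0.001, -0.001, 1.0, 0.001]
contact_force: [-0.2, 0.2, -1.4]
gripper_width: 0.531
grasp_force: 31.0
31.072409749031067 0.5281462816310917 [0.51857037 0.24788441 0.22603762]
```

View pics/c3.png

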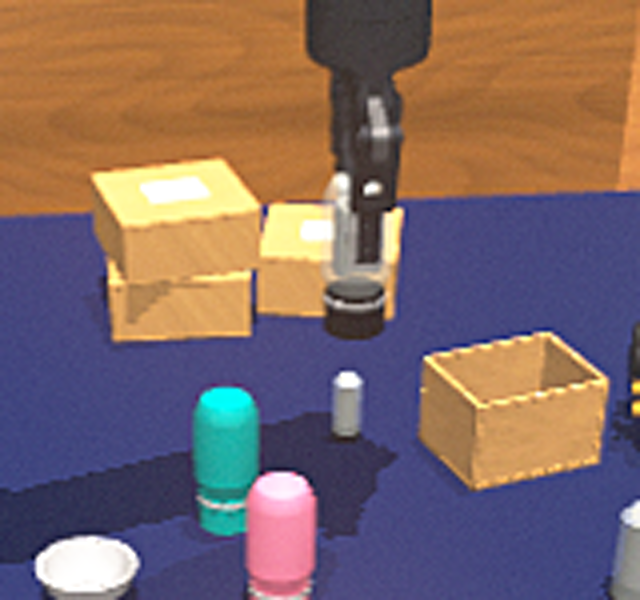

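The tube hangs upright. Its base is at crop (325–385, 335), and the finger sits slightly right of the axis. I'll measure the in-hand offset, then travel.

```bash
python3 - <<'E'
from h import *
e=np.array([.5172,.2475,.2240]);zb=.173
print(onz('side',[[240+355/4-.4,20+335/4-.4]],zb)[0],onz('side',[[240+325/4-.4,20+300/4],[240+385/4-.4,20+300/4]],zb+.02))
print('proj finger',proj('side',[e+[0,-.028,.005]]),'seen',240+370/4,20+262/4)
d=np.load('pics/s2.npy');u,v=np.meshgrid(np.arange(315,345),np.arange(80,108));u,v=u.ravel(),v.ravel()
P=ond('side',np.c_[u,v],d[v,u]);P=P[(d[v,u]>0)&(abs(P[:,1]-.235)<.03)&(P[:,2]>.16)]
b=P[(P[:,2]>.175)&(P[:,2]<.205)];print(len(b),P.min(0),b.min(0),b.max(0),np.median(b,0))
E
python3 -m creep '[[-0.2,4,-25,0,0,0,0],[-0.2,3,-45,0,0,0,0],[-0.2,2,-55,0,0,0,0],[-0.2,1,-55,0,0,0,0],[-0.2,1,-55,0,0,0,0]]'
```

```text
[0.51445953 0.23188616 0.173     ] [[0.49541955 0.24129995 0.193     ]
 [0.53408532 0.23718595 0.193     ]]
proj finger [[330.91554748  84.9208538 ]] seen 332.5 85.5
161 [0.49169786 0.20750233 0.17068847] [0.49498558 0.2192058  0.1752918 ] [0.532989   0.25283544 0.20494546] [0.51193185 0.23003419 0.19021655]
t: 4.0
eef_pos: [0.5269, 0.0101, 0.2197]
tool_rot: [0.0, -0.002, 1.0, 0.0]
contact_force: [0.6, -0.1, -0.6]
gripper_width: 0.533
grasp_force: 31.1
```

```bash
python3 -m creep '[[-0.2,2,-55,0,0,0,0],[-0.2,2,-55,0,0,0,0],[-0.2,1,-55,0,0,0,0],[-0.2,1,-55,0,0,0,0],[-0.2,1,-55,0,0,0,0]]'
python3 -m creep '[[-0.2,1,-45,0,0,0,0],[-0.2,0,-30,0,0,0,0],[-0.2,0,-16,-40,0,0,0],[-0.2,0,0,-40,0,0,0],[-0.2,0,0,0,0,0,0]]'
python3 - <<'E'
from h import *
s,_=snap('side','s3');cv2.imwrite('pics/c4.png',cv2.resize(s[220:370,300:460,::-1],(640,600),interpolation=cv2.INTER_CUBIC))
o=get_obs();print(o['eef_pos'],o['q'])
E
```

```text
t: 4.62
eef_pos: [0.534, -0.2646, 0.2197]
tool_rot: [0.0, -0.002, 1.0, 0.0]
contact_force: [1.1, 0.2, -1.0]
gripper_width: 0.528
grasp_force: 31.1
t: 5.25
eef_pos: [0.533, -0.3526, 0.1364]
tool_rot: [-0.003, -0.002, 1.0, 0.002]
contact_force: [0.2, 1.0, -1.2]
gripper_width: 0.534
grasp_force: 31.2
[ 0.5345992  -0.35345729  0.13877862] [ 0.24264778  0.53556687  0.33805932  1.73961752 -0.21674706  0.90609448
  2.24582304]
```

View pics/c4.png

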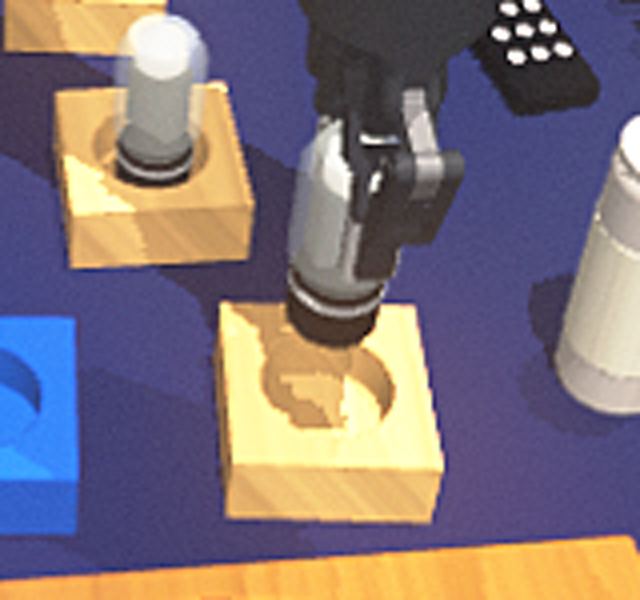

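The tube is over the well with its base at crop (335,315) and the well at (330,385), but it may be tilted. I'll check against projected outlines of an upright tube.

Run:
```python
from h import *
s,_=snap('side','s4');o=get_obs();e=o['eef_pos'];print(e,o['tool_rot'],o['torque'])
im=cv2.resize(s[235:335,345:425,::-1],(480,600),interpolation=cv2.INTER_CUBIC)
b=np.copy(im);c=np.array([e[0]-.001,e[1],.0865]);a=np.linspace(0,6.283,60)
for r,z in((.02,0),(.02,.018),(.023,.04),(.023,.09)):
    p=proj('side',c+np.c_[r*np.cos(a),r*np.sin(a),0*a+z]);p=((p-[345,235]+.5)*6).astype(np.int32)
    cv2.polylines(b,[p],True,(0,255,0),1)
cv2.imwrite('pics/c5.png',cv2.resize(np.hstack([im,b]),(800,500)))
```

```text
[ 0.53570806 -0.35412139  0.14035935] [ 1.98753234e-04 -1.73113703e-03  9.99998480e-01 -5.78944244e-05] [-0.02559508 -0.00976235 -0.0515519 ]
```

View pics/c5.png

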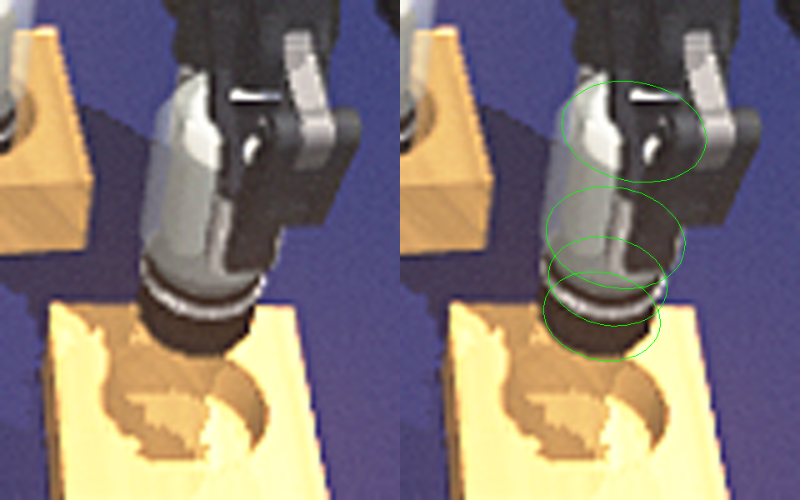

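The upright outline fits, so the lean is only perspective. The tube is centred over the well to within about 2 mm, and the well leaves 10 mm of clearance. Lowering, with soft steps near the floor.

```bash
python3 -m creep '[[-0.2,1,0,-25,0,0,0],[-0.2,0,0,-25,0,0,0],[-0.2,0,0,-15,0,0,0],[-0.2,0,0,-5,0,0,0],[-0.2,0,0,0,0,0,0]]'
python3 -m creep '[[-0.2,0,0,-2,0,0,0],[-0.2,0,0,-2,0,0,0],[-0.2,0,0,0,0,0,0]]'
```

```text
t: 5.98
eef_pos: [0.5368, -0.3544, 0.0702]
tool_rot: [0.0, -0.002, 1.0, -0.0]
contact_force: [0.1, -0.4, -0.8]
gripper_width: 0.529
grasp_force: 31.2
t: 6.35
eef_pos: [0.5363, -0.3541, 0.0654]
tool_rot: [-0.0, -0.002, 1.0, 0.0]
contact_force: [-0.3, -1.0, -1.1]
gripper_width: 0.534
grasp_force: 31.2
```

```bash
python3 -m creep '[[-0.2,0,0,-1.5,0,0,0],[-0.2,0,0,0,0,0,0]]';python3 -m creep '[[-0.2,0,0,-1.5,0,0,0],[-0.2,0,0,0,0,0,0]]'
```

```text
t: 6.6
eef_pos: [0.5363, -0.3541, 0.0637]
tool_rot: [-0.0, -0.002, 1.0, 0.0]
contact_force: [-0.2, 1.2, -0.4]
gripper_width: 0.531
grasp_force: 31.2
t: 6.85
eef_pos: [0.5366, -0.3542, 0.0628]
tool_rot: [0.0, -0.002, 1.0, -0.0]
contact_force: [-1.0, 0.3, 3.3]
gripper_width: 0.532
grasp_force: 31.4
```

Contact at about 3–4 N, at the expected height. One more light step, then release.

```bash
python3 -m creep '[[-0.2,0,0,-0.5,0,0,0],[-0.2,0,0,0,0,0,0]]';python3 -m creep '[[0.2,0,0,0,0,0,0],[0.5,0,0,0,0,0,0],[1,0,0,0,0,0,0],[1,0,0,0,0,0,0],[1,0,0,0,0,0,0]]'
python3 - <<'E'
from h import *
s,_=snap('side','s5');cv2.imwrite('pics/c6.png',cv2.resize(s[235:355,330:430,::-1],(500,600),interpolation=cv2.INTER_CUBIC))
E
```

```text
t: 7.1
eef_pos: [0.5366, -0.3543, 0.0628]
tool_rot: [0.0, -0.002, 1.0, 0.0]
contact_force: [-1.9, 1.6, 7.9]
gripper_width: 0.536
grasp_force: 32.0
t: 7.72
eef_pos: [0.5363, -0.3541, 0.0618]
tool_rot: [-0.0, -0.002, 1.0, 0.0]
contact_force: [0.4, 0.2, 0.4]
gripper_width: 0.995
grasp_force: 0.0
```

View pics/c6.png

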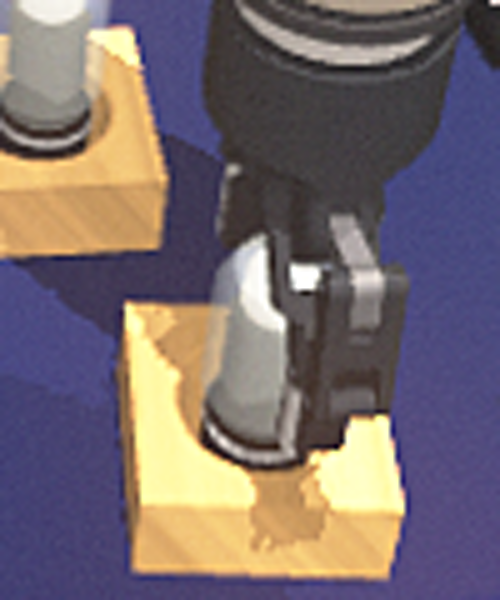

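The tube stands upright in the well, base at about crop (255,440), with the jaws open and no contact. Retreating straight up.

```bash
python3 -m creep '[[1,0,0,15,0,0,0],[1,0,0,35,0,0,0],[1,0,0,50,0,0,0],[1,0,0,50,0,0,0],[1,0,0,30,0,0,0]]'
python3 -m creep '[[1,-30,40,0,0,0,0],[1,-40,55,0,0,0,0],[1,-30,40,0,0,0,0],[1,0,0,0,0,0,0],[1,0,0,0,0,0,0]]'
python3 - <<'E'
from h import *
s,_=snap('side','s6');cv2.imwrite('pics/c7.png',cv2.resize(s[170:370,280:480,::-1],(600,600),interpolation=cv2.INTER_CUBIC))
E
```

```text
t: 8.4
eef_pos: [0.537, -0.355, 0.2461]
tool_rot: [0.002, -0.001, 1.0, -0.001]
contact_force: [0.3, -0.2, -0.7]
gripper_width: 0.999
grasp_force: 0.0
t: 9.02
eef_pos: [0.4403, -0.2241, 0.2431]
tool_rot: [0.001, -0.002, 1.0, -0.0]
contact_force: [-0.2, -0.5, 0.8]
gripper_width: 0.999
grasp_force: 0.0
```

View pics/c7.png

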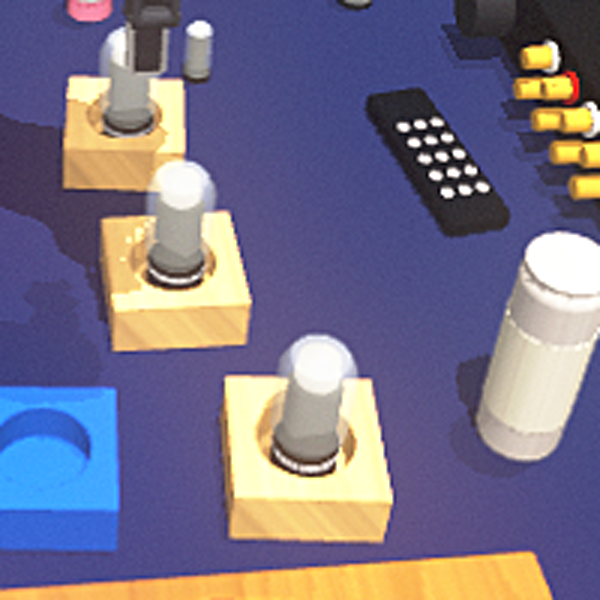

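All three tubes stand upright in their wells. The new one has its base at crop (307,450), and the gripper is clear.

```bash
python3 -c "
from station import *
print(hand_in())"
```

```text
the job is handed in; nothing more can be done
None
```

The third big tube now stands upright on the floor of the empty holder's well, released with the gripper clear and the two stored tubes untouched; the grip peaked near 32 N, set-down near 8 N, and the job was handed in at about 9 s.

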